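# Knock out the prop, catch the hood lid on a finger and lower it shut

### The arm

A 7-joint arm with a two-finger parallel gripper is mounted at the origin on a cart in front of the work surface, level with it; the furniture and walls round the work are solid. World frame = base frame: x ahead of the robot, y to its left, z up, the work surface at z = 0. Lengths are in m, angles in rad, forces in N, time in s.
With the tool pointing down it reaches from about 0.4 to 0.85 m from the base axis. Payload 10.4 kg.
Tool frame: the origin (TCP) lies on the mounting face of the last link; the fingertips stand 173 mm ahead of it and the grasp point (between the pads) lies 155 mm ahead of it; z points along the fingers, y is the line along which they close (so a half turn about z gives the same grasp; the last joint's range is limited). The gripper opens to 85 mm and grips with 20 to 120 N. Pads are 22 mm wide; open, the fingers measure 114 mm over their backs; the gripper's body (76 mm by 85 mm) begins 54 mm behind the grasp point. The pads swing forward as they close: fully open they stand 13 mm farther back than shut.
Start: joints at [-1.344, 0.332, -0.065, 1.46, 0.022, 1.35, -0.088], TCP at [0.154, 0.606, 0.405] pointing down, gripper open.
Joint ranges: [-2.6, 2.6], [-0.5, 2.12], [-1.47, 1.34], [0.16, 2.42], [-1.27, 4.41], [0.06, 2.06], [-2.6, 2.6]. Speed limits (rad/s): [2.22, 2.22, 2.79, 2.79, 3.14, 3.14, 3.14].

### API

Orientations are given as a rotation vector (axis times angle).
In Python, from bench import robot gives the robot as it stands.
- The arm moves only by the shell command python3 -m pendant FILE [FORCE], which reads ROWS from the file FILE. ROWS is a JSON list of rows, 1 to 8 of them, each of 7 numbers: the finger opening in m, then dx, dy, dz in a scale on which 1.0 is 1 m, then a rotation vector rx, ry, rz in fractions of the full range, 1 being 2 pi rad; each row is the pose to reach, as a shift and turn from the pose commanded when the command began, along the tool's axes at that moment; what a row does not reach only later rows make up. A row lasts 1/10 s, in which the tool goes at most 0.05 m and 0.15 rad, less where a joint would pass 70% of its speed; a pose out of reach is approached as far as the arm can. The fingers move at their own pace and stop on an object; FORCE is the grip in N (left out, the last holds). Time passes only in rows, so rows that do not move let the fingers close. It prints the time, the measured TCP pose, the force, the opening and the grip force at its end. No shift or turn number may pass 1 either way. Input that does not fit is refused with a message, and nothing moves.
- robot.sense(): the state, without advancing time (a new reading comes with each control period).
- robot.get_image(name): name is "scene" or "top"; returns (picture, depth): 480x640x3 uint8, red, green, blue; 480x640 float32, m along the optical axis (not along the pixel's ray), 0 where there is no reading.
- robot.get_calibration(name): a dict with "camera_matrix" (3x3 intrinsics, pixels), "camera_from_world" (4x4, takes a point from world to camera coordinates). Camera axes: x right, y down, z forward; pixel columns grow to the right and rows downward; lengths in m; the calibration is good to about 2 mm. A picture is of the moment at which its call begins. get_calibration takes no time and is no camera call.
- robot.sign_off(): hands the job in; it is judged then, once.
The state is a dict: "t": time; "qpos": joint angles; "dq": joint speeds; "joint_efforts": joint torques, N m; "ee_pos": TCP position; "tcp_rot": TCP orientation; "wrist_force": force on the tool from outside, world axes, zero at the start; "torque": the same for the moment, N m; "grip_width": finger opening in m; "finger_force": force on a finger pad.
Only numpy, scipy, OpenCV 4.12 (cv2) and the standard library are available. Lean on these libraries where they do the work, as an engineer would, in place of code of your own. Each camera call takes 0.05 s, during which the arm holds its last target. There are 200 camera calls.

### The job

The lid of the weighing hood is propped open over a pot that is being weighed. Hold a finger close under the lid's front edge, tip the prop rod over sideways until it lies folded along the front rim, catch the falling lid on the back of the finger before it has fallen half way, and lower it gently until it is fully shut, without letting it drop or slam. Only touch and push lightly: do not grip the lid or the prop, do not lift the lid open any further than a touch, and leave the pot and scale in the hood and the things around it undisturbed.

Things in the scene. Friction and masses are not known exactly. Their poses are not given: they have to be found in the camera images.
- hood: weighing hood: open-topped box of clear panes in an aluminium frame on a grey base plate, fixed to the table. Outside 200 (x) x 220 (y) mm, rim top 120 mm above the table; base plate 210 x 230 mm, 10 mm high. Rim and posts 8 mm thick. Origin: centre of its underside. Its -x side is the front and faces to the robot's left, more or less; z is up.
- lid: lid: aluminium frame 224 mm wide (y), 6 mm thick, clear pane, about 0.35 kg. Its hinge is nearly frictionless: it falls shut unless held. Origin: middle of the front edge, on the axis of its round black trim (8 mm diameter, full width), 222 mm from the hinge line and 3 mm above the underside. x points to the hinge, z out of the upper face. Shut, the edge overhangs the hood's front by 26 mm.
- lid_hinge (a joint): lid angle: 0 = fully shut on the rim, grows as it opens; starts at 0.54 on the prop, where the front edge is about 237 mm above the table and right above the front rim; free to open to 1.75
- prop: prop rod holding the lid up: steel, 6 mm thick, with a red cap (10 mm diameter, 21 mm long) at its free end, 0.03 kg. Origin: its pivot, on the inside of the hood's front rim (x = -88, y = -50, z = 104 mm in the hood's frame; it swings about the hood's x). Folded, it lies along the inside of the front rim towards the hood's +y, out of the lid's way.
- prop_cap (a point): centre of the round end of the prop's red cap, 124 mm from the pivot. Standing, the prop leans 4 degrees to the hood's -y side against a stop, and the cap bears on the lid's underside about 10 mm in from the front edge
- prop_pivot (a joint): prop angle: 1.64 = standing under the lid, 0 = folded flat. A light push (1 to 3 N) on the rod towards the hood's +y makes it smaller; after some 25 to 35 mm of travel at the cap it slips away by itself, falls folded towards +y, and the lid drops
- scale: flat white scale 161 x 170 x 28 mm, loose on the hood's base plate (10 mm above the table). Origin: centre of its underside
- pot: shallow clear sealed pot of dried fruit, 95 mm across, 58 mm high, loose on the scale; its top is 24 mm below the hood's rim. Origin: centre of its underside
- cup: clear cup of dried fruit, 92 mm across, 108 mm high, beside the hood; leave it alone. Origin: centre of its underside
- pot_waiting: shallow clear sealed pot of dried fruit, 95 mm across, 58 mm high, beside the hood; leave it alone. Origin: centre of its underside
- ring: white mould ring with a black seat, 92 mm across, 24 mm high, on the table in front of the hood, to one side; leave it alone. Origin: centre of its underside

How it is judged:
By the outcome, as a careful person would: the job done as asked, in the order asked, and still so for the second after the job is handed in, with the robot touching nothing.
It also fails if it takes over 45 s, if anything falls off the work surface, if the arm or the gripper's body presses on something with over 40 N, if the wrist force passes 120 N, or if a joint passes its speed limit or range.

## Working session

There is one attempt and no reset: what is moved stays moved. The work goes in short steps, Python scripts to look and compute and a shell command to move; the robot and the scene stay as the last step left them, time stands still between calls to the robot, and variables do not carry over. Pictures are saved under pics/ and viewed, at most 10 in all, crops included, and the job is handed in when it is done.

```bash
mkdir -p pics; ls
python3 - <<'E'
from bench import robot
import cv2,numpy as np
s=robot.sense();print({k:np.round(v,3) for k,v in s.items()})
for n in("scene","top"):
    im,d=robot.get_image(n);cv2.imwrite(f"pics/{n}0.png",im[:,:,::-1]);np.save(f"pics/{n}0d.npy",d)
    c=robot.get_calibration(n);print(n,c["camera_matrix"].round(1).tolist(),c["camera_from_world"].round(3).tolist())
E
```

```text
pics
{'t': np.float64(0.0), 'qpos': array([-1.344,  0.333, -0.065,  1.461,  0.022,  1.35 , -0.088]), 'dq': array([ 0.001,  0.001,  0.002,  0.001,  0.002, -0.   ,  0.002]), 'joint_efforts': array([-0.0000e+00, -6.2545e+01,  4.9000e-02, -3.9161e+01,  1.6000e-02,
        1.0000e-02, -0.0000e+00]), 'ee_pos': array([0.154, 0.605, 0.404]), 'tcp_rot': array([-3.910e-01, -3.117e+00,  2.000e-03]), 'wrist_force': array([ 0.02 , -0.826, -0.635]), 'torque': array([ 0.001, -0.003, -0.032]), 'finger_force': np.float64(0.0), 'grip_width': np.float64(0.085)}
scene [[609.6, 0.0, 323.8], [0.0, 609.6, 238.4], [0.0, 0.0, 1.0]] [[0.379, 0.925, 0.016, -0.206], [0.737, -0.292, -0.61, -0.4], [-0.559, 0.243, -0.793, 1.437], [0.0, 0.0, 0.0, 1.0]]
top [[536.2, 0.0, 316.7], [0.0, 536.2, 233.9], [0.0, 0.0, 1.0]] [[0.108, -0.994, 0.005, -0.097], [-0.966, -0.106, -0.234, 0.641], [0.233, 0.021, -0.972, 0.926], [0.0, 0.0, 0.0, 1.0]]
```

View pics/scene0.png

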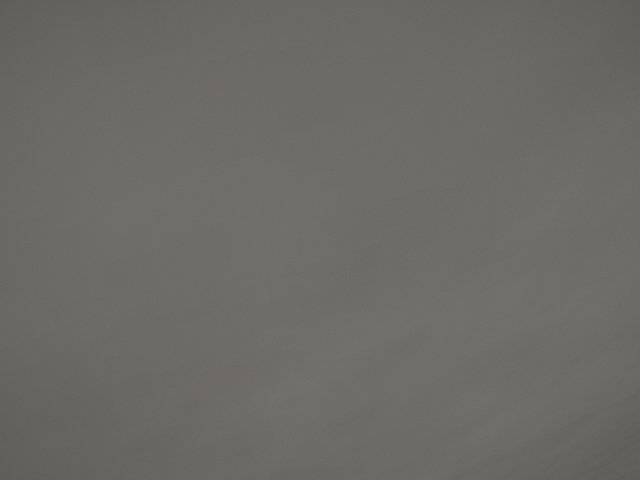

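View pics/top0.png

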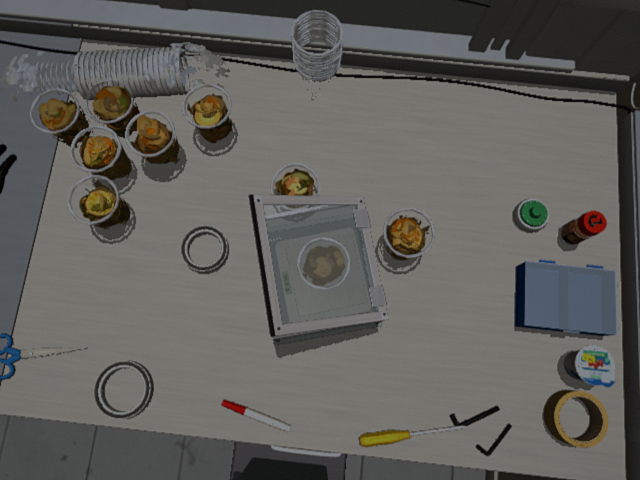

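The scene view is blocked by grey (the arm stands in front of it). The top view shows the hood with the black trim running from about (252,196) to (275,336), the hinge side at about (365,202)-(385,320), the cup or pots at (297,183) and (407,233), and the ring at (205,249).

```bash
cat > h.py <<'E'
from bench import robot
import cv2,numpy as np
from scipy.spatial.transform import Rotation as R
def cal(n):
    c=robot.get_calibration(n);return c["camera_matrix"],c["camera_from_world"]
def ray(n,u,v):
    K,T=cal(n);r=T[:3,:3];return -r.T@T[:3,3], r.T@np.linalg.solve(K,[u,v,1])
def plane(n,u,v,z):
    o,d=ray(n,u,v);return o+d*(z-o[2])/d[2]
def pt(n,u,v,dep):
    o,d=ray(n,u,v);return o+d*dep
def proj(n,p):
    K,T=cal(n);q=K@(T[:3,:3]@np.asarray(p)+T[:3,3]);return q[:2]/q[2]
E
python3 - <<'E'
from h import *
np.set_printoptions(precision=4,suppress=True)
d=np.load("pics/top0d.npy");im=cv2.imread("pics/top0.png")
print("cams",ray("scene",320,240)[0],ray("top",320,240)[0], "scene depth",np.median(np.load("pics/scene0d.npy")))
m=(im.max(2)<50).astype(np.uint8);m[:, :240]=0;m[:,290:]=0;m[:185]=0;m[345:]=0
n,l,st,_=cv2.connectedComponentsWithStats(m);k=1+st[1:,4].argmax();ys,xs=np.where(l==k)
print(st[k]);vx,vy,x0,y0=cv2.fitLine(np.c_[xs,ys].astype(np.float32),2,0,.01,.01).ravel()
t=(ys-y0)*vy+(xs-x0)*vx
for tt in(t.min(),t.max()):
    u,v=x0+vx*tt,y0+vy*tt;P=plane("top",u,v,.237);print("trim",u,v,P)
    dd=d[int(v)-3:int(v)+4,int(u)-3:int(u)+4];dd=dd[dd>0];print(dd.min(), pt("top",u,v,dd.min()))
for u,v in((264,220),(268,250),(272,290)):
    print(u,v,pt("top",u,v,d[v,u]))
T=R.from_rotvec(robot.sense()["tcp_rot"]).as_matrix();print(T)
E
python3 - <<'E'
import cv2
im=cv2.imread("pics/top0.png")[170:360,230:450];cv2.imwrite("pics/c1.png",cv2.resize(im,None,fx=3.15,fy=3.15,interpolation=2)[:598,:690])
E
```

```text
cams [ 1.1768 -0.2751  0.8977] [ 0.4145 -0.0471  1.051 ] scene depth 0.10214881
[249 195  26 142 587]
trim 250.52340372052055 194.91826546026684 [0.6613 0.0816 0.237 ]
0.8440638 [0.6591 0.0805 0.2442]
trim 272.56579422062805 336.0678051397097 [0.4464 0.0187 0.237 ]
0.7953448 [0.4462 0.0183 0.242 ]
264 220 [0.6235 0.0553 0.2342]
268 250 [0.5764 0.0428 0.2338]
272 290 [0.5149 0.0285 0.2355]
[[-0.969   0.2472 -0.0002]
 [ 0.2472  0.969  -0.0012]
 [-0.0001 -0.0013 -1.    ]]
```

View pics/c1.png

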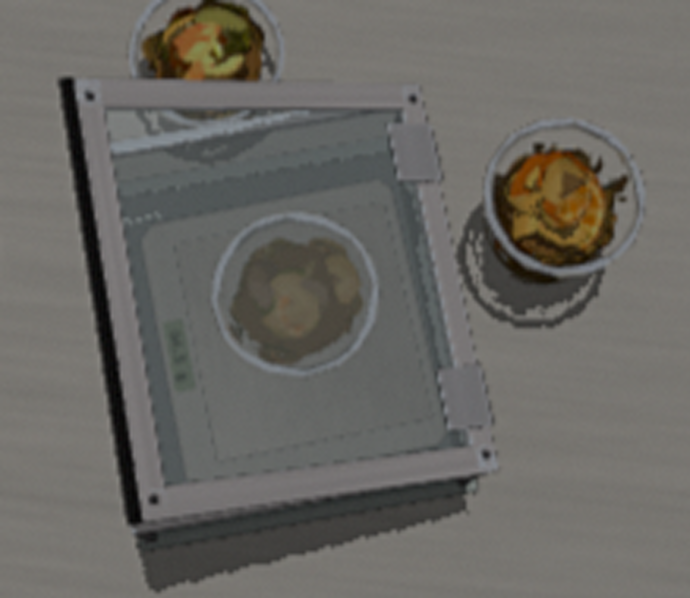

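The crop shows the trim, the pane with the pot under it, and the prop hidden under the lid frame. Trim length comes out at 0.224 m, as specified. I'll use the hood frame derived from it and write a target helper.

```bash
cat >> h.py <<'E'
np.set_printoptions(precision=4,suppress=True)
A=np.array([.4464,.0187,0]);B=np.array([.6613,.0816,0]);ey=(B-A)/np.linalg.norm(B-A);Z=np.array([0,0,1.]);ex=np.cross(ey,Z)
O=(A+B)/2+.0944*ex
def w(x,y,z): return O+ex*x/1000+ey*y/1000+Z*z/1000
def hood(p): p=np.asarray(p)-O; return np.array([p@ex,p@ey,p[2]])*1000
def tool(th):
    c,s=np.cos(th),np.sin(th);return np.c_[-ey,-c*Z-s*ex,c*ex-s*Z]
def rel(x,y,z,th,s=None):
    """row for fingertip (173 ahead) at hood x,y,z mm, tip-down tilt th"""
    s=s or robot.sense();r=R.from_rotvec(s["tcp_rot"]).as_matrix();T=tool(th)
    p=w(x,y,z)-.173*T[:,2];return np.r_[r.T@(p-s["ee_pos"]),R.from_matrix(r.T@T).as_rotvec()]
def state():
    s=robot.sense();r=R.from_rotvec(s["tcp_rot"]).as_matrix();t=s["ee_pos"]+.173*r[:,2]
    f=s["wrist_force"];print("t",s["t"],"tip hood",hood(t),"tilt",-np.arcsin(r[2,2]),"F hood",np.array([f@ex,f@ey,f[2]]),"q",s["qpos"])
E
python3 - <<'E'
from h import *
print(O,ex,ey,w(-88,-50,104))
state()
for a in((-260,-92,260,.3),(-78,-92,202,.3)): print(rel(*a), w(*a[:3])-.173*tool(.3)[:,2])
for n,u,v in(("top",205,249),("top",97,200)): print(plane(n,u,v,.024 if u>200 else .1))
E
```

```text
[ 0.5804 -0.0404  0.    ] [ 0.2809 -0.9597  0.    ] [0.9597 0.2809 0.    ] [0.5077 0.03   0.104 ]
t 0.1 tip hood [-739.3818 -227.4032  231.004 ] tilt 1.5695372575181636 F hood [-0.1301  0.0151  0.2068] q [-1.3436  0.3328 -0.0647  1.4608  0.0216  1.3499 -0.0885]
[-0.2765 -0.2014  0.0931  1.2375 -0.3393 -0.4597] [0.3726 0.3419 0.3111]
[-0.3692 -0.358   0.1514  1.2375 -0.3393 -0.4597] [0.4237 0.1672 0.2531]
[0.6065 0.1885 0.024 ]
[0.662  0.3838 0.1   ]
```

The manual's scale: turns go in shares of 2 pi rad. Converting my numbers, 1 rad / 6.2832 = 0.1592.

```bash
echo '[[0, -0.03, -0.02, 0.01, 0.0207, -0.0056, -0.008], [0, -0.06, -0.04, 0.02, 0.0414, -0.0111, -0.0159], [0, -0.09, -0.065, 0.03, 0.0621, -0.0167, -0.0231], [0, -0.12, -0.09, 0.04, 0.0812, -0.0223, -0.0302], [0, -0.15, -0.11, 0.05, 0.1019, -0.0279, -0.0374], [0, -0.18, -0.13, 0.06, 0.1225, -0.0334, -0.0454], [0, -0.21, -0.155, 0.07, 0.1432, -0.039, -0.0525], [0, -0.235, -0.17, 0.08, 0.1592, -0.0438, -0.0589]]' > m.json && python3 -m pendant m.json 20
python3 - <<'E'
from h import *
state();print(rel(-260,-92,260,.3))
im,d=robot.get_image("scene");cv2.imwrite("pics/s1.png",im[:,:,::-1]);print(d.min(),np.median(d))
E
```

```text
t: 0.9
ee_pos: [0.3413, 0.381, 0.3241]
tcp_rot: [-0.207, 2.605, -1.476]
wrist_force: [1.0, 0.3, -1.0]
grip_width: 0.0001
finger_force: 0.0
t 0.9 tip hood [-322.98   -120.5434  236.0656] tilt 0.5339923811750701 F hood [ 0.0247  1.0612 -1.0395] q [-1.1734  0.4318  0.0761  1.6902  0.5873  1.867   0.5552]
[-0.0227 -0.0103  0.0454  0.232  -0.0655 -0.0881]
0.0 0.10214417
```

Converted, 0.232 rad / 6.2832 = 0.0369.

```bash
echo '[[0, -0.012, -0.005, 0.022, 0.0183, -0.0053, -0.007], [0, -0.023, -0.01, 0.045, 0.0369, -0.0103, -0.014], [0, -0.023, -0.01, 0.045, 0.0369, -0.0103, -0.014], [0, -0.023, -0.01, 0.045, 0.0369, -0.0103, -0.014]]' > m.json && python3 -m pendant m.json
python3 - <<'E'
from h import *
state();print(rel(-260,-92,260,.3));print(rel(-140,-92,202,.3));print(rel(-78,-92,202,.3))
im,d=robot.get_image("top");cv2.imwrite("pics/t1.png",im[:,:,::-1])
E
```

```text
t: 1.35
ee_pos: [0.3715, 0.3444, 0.3109]
tcp_rot: [-0.338, 2.384, -1.744]
wrist_force: [0.4, 0.2, 0.4]
grip_width: -0.0
finger_force: 0.0
t 1.35 tip hood [-263.1032  -92.5444  258.6381] tilt 0.307120316738577 F hood [-0.0829  0.4863  0.3791] q [-1.1569  0.473   0.1087  1.7514  0.7798  1.9049  0.6704]
[-0.0003 -0.001   0.0026  0.0071 -0.0012 -0.0024]
[-0.0005  0.018   0.1345  0.0071 -0.0012 -0.0024]
[-0.0006 -0.0007  0.1936  0.0071 -0.0012 -0.0024]
```

View pics/t1.png

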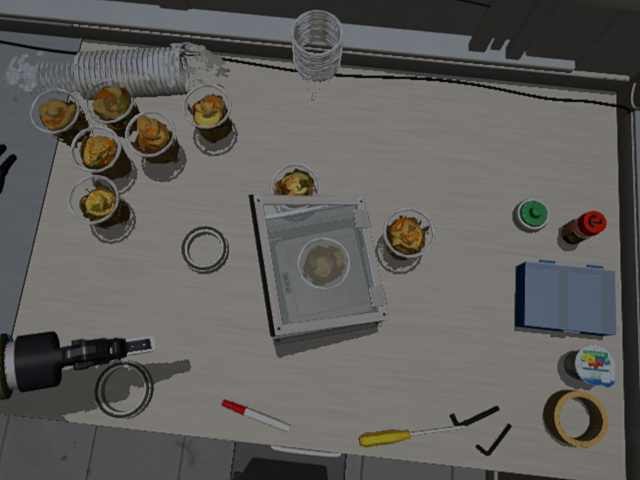

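The hand is at the left, fingertip end at about (155,344); the hood is unchanged. The reach is good. I'll check the tip against the image and move to just in front of the edge.

Converted, 0.007 rad / 6.2832 = 0.0011.

```bash
echo '[[0, 0, 0.004, 0.03, 0.0006, 0, 0], [0, 0, 0.009, 0.065, 0.0011, 0, 0], [0, 0, 0.014, 0.1, 0.0011, 0, 0], [0, 0, 0.018, 0.134, 0.0011, -0.0002, -0.0003], [0, 0, 0.018, 0.134, 0.0011, -0.0002, -0.0003]]' > m.json && python3 -m pendant m.json
python3 - <<'E'
from h import *
state();print(rel(-78,-92,202,.3))
im,d=robot.get_image("top");s=robot.sense();r=R.from_rotvec(s["tcp_rot"]).as_matrix();t=s["ee_pos"]+.173*r[:,2]-.0145*r[:,1]
print("upper corner",hood(t),proj("top",t))
c=im[290:400,150:310,::-1];cv2.imwrite("pics/t2.png",cv2.resize(c,None,fx=4.8,fy=4.8,interpolation=2))
u,v=proj("top",t)
for k in range(-12,9,2): 
    U,V=int(round(u))+k,int(round(v)); print(k,hood(pt("top",U,V,d[V,U])).round(0),end=" ")
E
```

```text
t: 1.9
ee_pos: [0.4064, 0.2238, 0.2531]
tcp_rot: [-0.336, 2.378, -1.756]
wrist_force: [-0.3, 0.6, -0.1]
grip_width: 0.0
finger_force: 0.0
t 1.9 tip hood [-137.183   -93.3572  202.1567] tilt 0.2990119329362141 F hood [-0.6237 -0.1624 -0.0984] q [-1.0413  0.443   0.1668  1.968   0.8711  1.6793  0.6236]
[-0.0009 -0.0175  0.0566 -0.001  -0.0039 -0.0013]
upper corner [-135.1814  -92.615   216.5646] [245.3394 328.8287]
-12 [-153.  -90.  220.] -10 [-150.  -91.  223.] -8 [-148.  -91.  218.] -6 [-144.  -92.  221.] -4 [-142.  -92.  217.] -2 [-139.  -92.  211.] 0 [-136.  -92.  211.] 2 [-157.  -76.   -1.] 4 [-153.  -76.    1.] 6 [-149.  -77.    4.] 8 [-145.  -78.    1.]
```

View pics/t2.png

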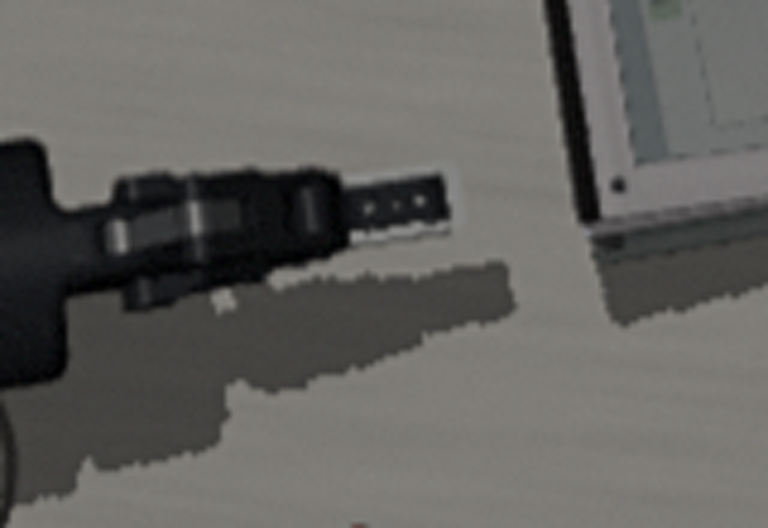

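The crop shows the finger end at crop (448,205), i.e. pixel (243,333), which agrees with the predicted tip; the trim end is at crop (588,220) and a thicker knuckle begins about 33 mm behind the tip. Next I slide under the edge.

Converted, -0.004 rad / 6.2832 = -0.0006.

```bash
echo '[[0, 0, -0.006, 0.019, 0, -0.0003, 0], [0, 0, -0.012, 0.038, 0, -0.0006, -0.0002], [0, -0.001, -0.0175, 0.0566, -0.0002, -0.0006, -0.0002], [0, -0.001, -0.0175, 0.0566, -0.0002, -0.0006, -0.0002], [0, -0.001, -0.0175, 0.0566, -0.0002, -0.0006, -0.0002]]' > m.json && python3 -m pendant m.json
python3 - <<'E'
from h import *
state()
im,d=robot.get_image("top");ds=d
for u,v in((264,220),(268,250),(272,290)): print(hood(pt("top",u,v,d[v,u])))
s=robot.sense();r=R.from_rotvec(s["tcp_rot"]).as_matrix()
for k in(20,25,30,35,40,50,60):
    t=s["ee_pos"]+(.173-k/1000)*r[:,2]-.0145*r[:,1];u,v=proj("top",t).round().astype(int);q=pt("top",u,v,d[v,u])-s["ee_pos"];print(k,hood(t).round(0),hood(q+s["ee_pos"]).round(0),"off axis up",(-q@r[:,1]*1000).round(0))
E
```

```text
t: 2.45
ee_pos: [0.4239, 0.1698, 0.2541]
tcp_rot: [-0.344, 2.375, -1.75]
wrist_force: [-0.3, 0.4, 0.2]
grip_width: -0.0001
finger_force: 0.0
t 2.45 tip hood [-80.4982 -90.4029 202.8702] tilt 0.3007410360321119 F hood [-0.4304 -0.2228  0.2215] q [-0.9835  0.3996  0.2052  2.0353  0.9442  1.6004  0.645 ]
[-79.9312  69.3077 230.518 ]
[-81.0367  19.6106 233.5677]
[-84.5827 -43.3793 235.045 ]
20 [-96. -90. 223.] [-95. -93. 244.] off axis up 35.0
25 [-101.  -90.  224.] [-101.  -90.  223.] off axis up 13.0
30 [-106.  -90.  226.] [-105.  -91.  223.] off axis up 12.0
35 [-110.  -90.  227.] [-110.  -90.  226.] off axis up 13.0
40 [-115.  -90.  228.] [-115.  -91.  232.] off axis up 18.0
50 [-125.  -90.  231.] [-122.  -93.  251.] off axis up 34.0
60 [-134.  -91.  234.] [-131.  -94.  267.] off axis up 47.0
```

Tip and lid heights agree with the model (gap about 6 mm). Now a slow sideways push towards +y.

```bash
echo '[[0, -0.006, 0, 0, 0, 0, 0], [0, -0.012, 0, 0, 0, 0, 0], [0, -0.016, 0, 0, 0, 0, 0], [0, -0.02, 0, 0, 0, 0, 0], [0, -0.024, 0, 0, 0, 0, 0], [0, -0.028, 0, 0, 0, 0, 0], [0, -0.03, 0, 0, 0, 0, 0]]' > m.json && python3 -m pendant m.json
cat > lid.py <<'E'
from h import *
def lid():
    im,d=robot.get_image("top")
    for y in(60,0,-40):
        # march rays over lid frame band: pick pixels, solve height above hinge
        pass
    v,u=np.mgrid[190:345,240:400];o,_=ray("top",0,0);K,T=cal("top")
    D=d[190:345,240:400];P=(np.stack([u,v,np.ones_like(u)],-1)@np.linalg.inv(K).T)*D[...,None];P=(P-T[:3,3])@T[:3,:3]
    H=np.stack([(P-O)@ex,(P-O)@ey,P[...,2]],-1)*1000
    c=im[190:345,240:400].astype(int);m=(c.min(-1)>105)&(H[...,2]>112)&(abs(H[...,1])<112)&(H[...,0]<60)&(H[...,0]>-135)&((H[...,1]>80)|(H[...,1]<-100))
    a=np.arctan2(H[m][:,2]-126,96-H[m][:,0]);print("lid angle",np.median(a),m.sum())
    return im
E
python3 - <<'E'
from lid import *
state();im=lid()
E
```

```text
t: 3.2
ee_pos: [0.4528, 0.179, 0.2539]
tcp_rot: [-0.345, 2.374, -1.75]
wrist_force: [-0.7, 0.2, 1.0]
grip_width: 0.0002
finger_force: 0.6
t 3.2 tip hood [-81.164  -59.9288 202.7339] tilt 0.3002402289760078 F hood [-0.4153 -0.5939  0.985 ] q [-0.9627  0.4479  0.2176  1.9647  0.9574  1.5891  0.6804]
lid angle 0.5459226552871866 1787
```

```bash
echo '[[0, -0.003, 0, 0, 0, 0, 0], [0, -0.006, 0, 0, 0, 0, 0], [0, -0.009, 0, 0, 0, 0, 0], [0, -0.012, 0, 0, 0, 0, 0]]' > m.json && python3 -m pendant m.json
python3 - <<'E'
from lid import *
state();im=lid();c=im[180:350,200:400,::-1];cv2.imwrite("pics/t3.png",cv2.resize(c,None,fx=3.5,fy=3.5,interpolation=2))
E
```

```text
t: 3.65
ee_pos: [0.4642, 0.1824, 0.2538]
tcp_rot: [-0.345, 2.374, -1.75]
wrist_force: [-1.7, -0.4, -0.7]
grip_width: 0.0002
finger_force: 0.5
t 3.65 tip hood [-81.2508 -48.0864 202.6051] tilt 0.3004816418469775 F hood [-0.0458 -1.7289 -0.6545] q [-0.9543  0.4666  0.222   1.9366  0.9615  1.5848  0.6946]
lid angle 0.5398869245571278 1786
```

View pics/t3.png

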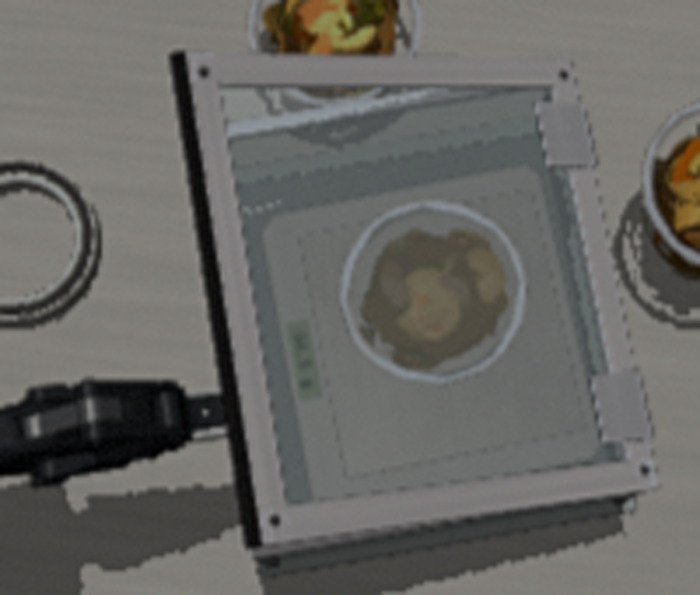

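The crop shows the finger under the black trim at crop (228,410), lid still up; force −1.7 N along y confirms contact with the prop. I'll push on in small steps.

```bash
echo '[[0, -0.002, 0, 0, 0, 0, 0], [0, -0.004, 0, 0, 0, 0, 0], [0, -0.006, 0, 0, 0, 0, 0], [0, -0.006, 0, 0, 0, 0, 0]]' > m.json && python3 -m pendant m.json
python3 - <<'E'
from lid import *
state();im=lid()
E
```

```text
t: 4.1
ee_pos: [0.47, 0.1841, 0.254]
tcp_rot: [-0.345, 2.374, -1.75]
wrist_force: [0.0, -0.7, -0.2]
grip_width: 0.0003
finger_force: 0.0
t 4.1 tip hood [-81.2719 -41.9613 202.8468] tilt 0.3002178153656314 F hood [ 0.6891 -0.1872 -0.1889] q [-0.9502  0.4759  0.2243  1.922   0.9639  1.5832  0.7015]
lid angle 0.5345042780923891 1779
```

```bash
echo '[[0, 0, 0, 0, 0, 0, 0], [0, 0, 0, 0, 0, 0, 0]]' > m.json && python3 -m pendant m.json
python3 - <<'E'
from lid import *
state();im=lid()
E
```

```text
t: 4.35
ee_pos: [0.4697, 0.1841, 0.254]
tcp_rot: [-0.345, 2.374, -1.75]
wrist_force: [-0.3, 0.8, -1.0]
grip_width: -0.0002
finger_force: 0.0
t 4.35 tip hood [-81.3331 -42.2134 202.791 ] tilt 0.3003136409357522 F hood [-0.8296 -0.0503 -0.9541] q [-0.9504  0.4755  0.2241  1.9226  0.9637  1.5832  0.7014]
lid angle 0.5344130248129441 1781
```

```bash
echo '[[0, -0.002, 0, 0, 0, 0, 0], [0, -0.004, 0, 0, 0, 0, 0], [0, -0.004, 0, 0, 0, 0, 0], [0, -0.004, 0, 0, 0, 0, 0]]' > m.json && python3 -m pendant m.json
python3 - <<'E'
from lid import *
state();im=lid()
E
```

```text
t: 4.8
ee_pos: [0.4737, 0.1852, 0.2539]
tcp_rot: [-0.345, 2.374, -1.75]
wrist_force: [0.6, -0.4, 0.2]
grip_width: 0.0003
finger_force: 0.0
t 4.8 tip hood [-81.2922 -38.1555 202.7723] tilt 0.30027829983883647 F hood [0.5945 0.4901 0.1725] q [-0.9474  0.482   0.2256  1.9127  0.9649  1.582   0.7061]
lid angle 0.5295051088091574 1806
```

```bash
echo '[[0, -0.002, 0, 0, 0, 0, 0], [0, -0.004, 0, 0, 0, 0, 0], [0, -0.004, 0, 0, 0, 0, 0], [0, -0.004, 0, 0, 0, 0, 0]]' > m.json && python3 -m pendant m.json
python3 - <<'E'
from lid import *
state();im=lid()
E
```

```text
t: 5.25
ee_pos: [0.4775, 0.1864, 0.254]
tcp_rot: [-0.345, 2.374, -1.75]
wrist_force: [-0.7, -0.4, 0.3]
grip_width: 0.0001
finger_force: 0.0
t 5.25 tip hood [-81.3335 -34.1511 202.7826] tilt 0.30028314087217367 F hood [ 0.183  -0.7528  0.3025] q [-0.9447  0.4883  0.2269  1.903   0.9661  1.5808  0.7109]
lid angle 0.5231797079285313 1838
```

```bash
echo '[[0, -0.003, 0, 0, 0, 0, 0], [0, -0.006, 0, 0, 0, 0, 0], [0, -0.006, 0, 0, 0, 0, 0], [0, -0.006, 0, 0, 0, 0, 0]]' > m.json && python3 -m pendant m.json
python3 - <<'E'
from lid import *
state();im=lid();c=im[180:350,200:400,::-1];cv2.imwrite("pics/t4.png",cv2.resize(c,None,fx=3.5,fy=3.5,interpolation=2))
E
```

```text
t: 5.7
ee_pos: [0.4833, 0.1881, 0.2539]
tcp_rot: [-0.345, 2.374, -1.75]
wrist_force: [0.0, -0.0, -0.4]
grip_width: -0.0
finger_force: 0.0
t 5.7 tip hood [-81.3767 -28.1086 202.7739] tilt 0.3002835598834165 F hood [ 0.0317 -0.0003 -0.3545] q [-0.9405  0.4979  0.2289  1.8883  0.9678  1.5791  0.7181]
lid angle 0.5133532628086281 1868
```

View pics/t4.png

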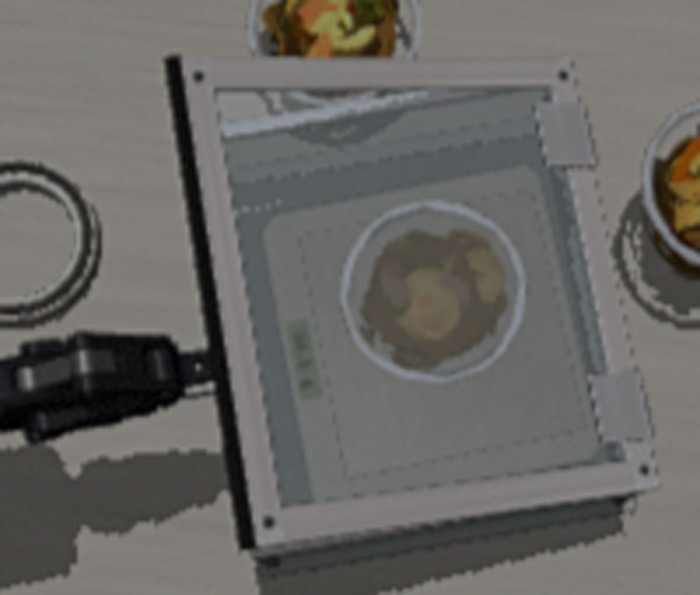

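The crop shows the front edge slightly lower, the finger under it at crop (205,365); the lid is sinking with the leaning prop. Pushing on.

```bash
echo '[[0, -0.003, 0, 0, 0, 0, 0], [0, -0.006, 0, 0, 0, 0, 0], [0, -0.006, 0, 0, 0, 0, 0], [0, -0.006, 0, 0, 0, 0, 0]]' > m.json && python3 -m pendant m.json
python3 - <<'E'
from lid import *
state();im=lid()
E
```

```text
t: 6.15
ee_pos: [0.489, 0.1898, 0.2539]
tcp_rot: [-0.345, 2.374, -1.75]
wrist_force: [-0.6, 0.1, -0.4]
grip_width: -0.0001
finger_force: 0.0
t 6.15 tip hood [-81.3745 -22.1663 202.7472] tilt 0.3002996028663236 F hood [-0.24   -0.5458 -0.39  ] q [-0.9363  0.5074  0.231   1.8736  0.9693  1.5775  0.7253]
lid angle 0.5027457499287697 1844
```

```bash
echo '[[0, -0.003, 0, 0, 0, 0, 0], [0, -0.006, 0, 0, 0, 0, 0], [0, -0.008, 0, 0, 0, 0, 0], [0, -0.008, 0, 0, 0, 0, 0], [0, -0.008, 0, 0, 0, 0, 0]]' > m.json && python3 -m pendant m.json
python3 - <<'E'
from lid import *
state();im=lid()
E
```

```text
t: 6.7
ee_pos: [0.4967, 0.1922, 0.2539]
tcp_rot: [-0.346, 2.374, -1.749]
wrist_force: [1.1, 0.9, -1.8]
grip_width: -0.0002
finger_force: 0.9
t 6.7 tip hood [-81.5126 -14.0016 202.6667] tilt 0.30057289109418495 F hood [-0.5664  1.3044 -1.7712] q [-0.9308  0.5202  0.2334  1.8538  0.9713  1.575   0.7349]
lid angle 0.49811133625388726 1870
```

```bash
for i in 1 2 3; do echo '[[0, 0, 0, 0, 0, 0, 0]]' > m.json && python3 -m pendant m.json >/dev/null
python3 - <<'E'
from lid import *
state();lid()
E
done
```

```text
t 6.85 tip hood [-81.4792 -14.0878 202.7735] tilt 0.30046369528979655 F hood [ 0.1434  1.3453 -1.2942] q [-0.9308  0.5199  0.2334  1.8539  0.9714  1.5752  0.735 ]
lid angle 0.498012097270132 1870
t 7.0 tip hood [-81.4468 -14.1654 202.8087] tilt 0.30041017833616546 F hood [-0.7731  1.6457 -1.4818] q [-0.9308  0.5199  0.2334  1.854   0.9713  1.5753  0.735 ]
lid angle 0.4983250192514986 1863
t 7.15 tip hood [-81.4604 -14.2071 202.779 ] tilt 0.3003899423648325 F hood [-0.7992  1.7052 -1.8107] q [-0.9308  0.5199  0.2334  1.854   0.9712  1.5754  0.7349]
lid angle 0.49827840240034466 1857
```

The lid now rests on the finger (steady −1.6 N vertical, angle steady at 0.498 on my measure, well before half way). I'll lower in small steps along the edge's arc and check that the lid follows.

```bash
python3 - <<'E'
from lid import *
for a in((-85,196,.3),(-90.5,187.3,.3),(-98,168,.3),(-103.6,146.4,.3),(-106.9,124.5,.3),(-107.7,113.4,.3),(-108,102,.3)): print(a,rel(a[0],-14.2,*a[1:]))
E
echo '[[0, 0, 0.0015, -0.0003, 0, 0, 0], [0, 0, 0.003, -0.0006, 0, 0, 0], [0, 0, 0.005, -0.001, 0, 0, 0], [0, 0, 0.0065, -0.0013, 0, 0, 0], [0, 0, 0.0065, -0.0013, 0, 0, 0]]' > m.json && python3 -m pendant m.json
python3 - <<'E'
from lid import *
state();lid()
E
```

```text
(-85, 196, 0.3) [-0.0009  0.0076 -0.0014  0.0004  0.005   0.0005]
(-90.5, 187.3, 0.3) [-0.0009  0.0175 -0.004   0.0004  0.005   0.0005]
(-98, 168, 0.3) [-0.0009  0.0382 -0.0055  0.0004  0.005   0.0005]
(-103.6, 146.4, 0.3) [-0.0009  0.0605 -0.0044  0.0004  0.005   0.0005]
(-106.9, 124.5, 0.3) [-0.0009  0.0824 -0.0011  0.0004  0.005   0.0005]
(-107.7, 113.4, 0.3) [-0.0009  0.0932  0.0014  0.0004  0.005   0.0005]
(-108, 102, 0.3) [-0.0009  0.1042  0.0045  0.0004  0.005   0.0005]
t: 7.7
ee_pos: [0.4956, 0.1952, 0.2478]
tcp_rot: [-0.346, 2.374, -1.75]
wrist_force: [1.2, 1.2, -1.7]
grip_width: -0.0002
finger_force: 0.9
t 7.7 tip hood [-84.6781 -14.3561 196.6776] tilt 0.30014287100434006 F hood [-0.8421  1.5482 -1.7059] q [-0.933   0.532   0.2301  1.8521  0.9661  1.5735  0.7253]
lid angle 0.46496470261139616 1913
```

The lid follows. A steady +1.5 N sideways force on the finger is unexplained; I'll test whether it's only friction with a 2 mm sideways step.

```bash
echo '[[0, -0.001, 0, 0, 0, 0, 0], [0, -0.002, 0, 0, 0, 0, 0]]' > m.json && python3 -m pendant m.json
python3 - <<'E'
from lid import *
state();lid();s=robot.sense();m=s["torque"];print(m@ex,m@ey,m[2])
E
echo '[[0, 0, 0, 0, 0, 0, 0]]' > m.json && python3 -m pendant m.json;python3 - <<'E'
from lid import *
state();im=lid();s=robot.sense();m=s["torque"];print(m@ex,m@ey,m[2]);c=im[180:350,200:400,::-1];cv2.imwrite("pics/t5.png",cv2.resize(c,None,fx=3.5,fy=3.5,interpolation=2))
E
```

```text
t: 7.95
ee_pos: [0.4975, 0.1955, 0.2481]
tcp_rot: [-0.345, 2.375, -1.751]
wrist_force: [-1.6, -0.1, -1.6]
grip_width: -0.0
finger_force: 0.9
t 7.95 tip hood [-84.4606 -12.5907 196.9208] tilt 0.3001501061646687 F hood [-0.3042 -1.5311 -1.5962] q [-0.9314  0.5347  0.2309  1.8472  0.9662  1.5736  0.728 ]
lid angle 0.46641779346907686 1933
-0.08050891486590528 1.345648924807165 -0.29264808402357895
t: 8.1
ee_pos: [0.4976, 0.1955, 0.2481]
tcp_rot: [-0.345, 2.374, -1.75]
wrist_force: [-0.7, 0.0, -1.9]
grip_width: 0.0002
finger_force: 0.8
t 8.1 tip hood [-84.4262 -12.4105 196.965 ] tilt 0.30016851312933307 F hood [-0.1897 -0.6361 -1.8508] q [-0.9314  0.5347  0.231   1.847   0.9665  1.5733  0.728 ]
lid angle 0.46618440036814146 1912
-0.10111275399231717 1.35412119605338 -0.25100291670015645
```

View pics/t5.png

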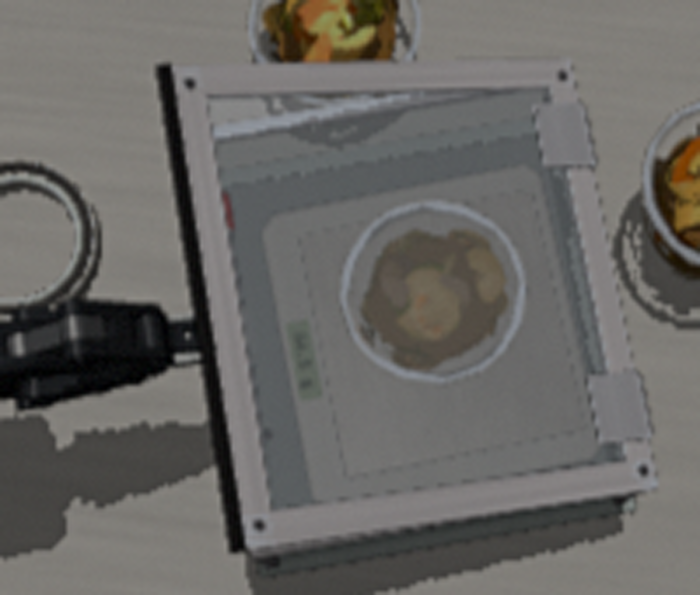

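The sideways force flips, so it was lid friction. The red cap now shows at crop (229,210), pixel (265,240), inside the front rim; I'll check it sits where the folded prop must be, and keep lowering.

```bash
python3 - <<'E'
from lid import *
print("cap",hood(plane("top",265.4,240,.104)))
for a in((-90.5,187.3,.3),(-98,168,.3),(-103.6,146.4,.3)): print(a,rel(a[0],-12.4,*a[1:]))
E
echo '[[0, 0, 0.0025, -0.0007, 0, 0, 0], [0, 0, 0.005, -0.0014, 0, 0, 0], [0, 0, 0.0075, -0.002, 0, 0, 0], [0, 0, 0.0105, -0.003, 0, 0, 0], [0, 0, 0.013, -0.0035, 0, 0, 0], [0, 0, 0.0155, -0.004, 0, 0, 0], [0, 0, 0.018, -0.004, 0, 0, 0], [0, 0, 0.018, -0.004, 0, 0, 0]]' > m.json && python3 -m pendant m.json
python3 - <<'E'
from lid import *
state();lid()
for a in((-98,168,.3),(-103.6,146.4,.3)): print(a,rel(a[0],-12.4,*a[1:]))
E
```

```text
cap [-89.2845  67.334  104.    ]
(-90.5, 187.3, 0.3) [-0.0008  0.011  -0.0029  0.0002  0.0044  0.0005]
(-98, 168, 0.3) [-0.0008  0.0317 -0.0044  0.0002  0.0044  0.0005]
(-103.6, 146.4, 0.3) [-0.0008  0.054  -0.0033  0.0002  0.0044  0.0005]
t: 8.95
ee_pos: [0.4949, 0.2047, 0.2318]
tcp_rot: [-0.346, 2.374, -1.75]
wrist_force: [-0.7, 0.6, -1.0]
grip_width: -0.0003
finger_force: 0.9
t 8.95 tip hood [-94.0089 -12.2781 180.589 ] tilt 0.30034540317502106 F hood [-0.8021 -0.5169 -0.9872] q [-0.9379  0.5674  0.2215  1.8397  0.9527  1.5685  0.7022]
lid angle 0.37843468648812284 1918
(-98, 168, 0.3) [-0.0007  0.0135 -0.0001  0.0003  0.005   0.0008]
(-103.6, 146.4, 0.3) [-0.0008  0.0358  0.0009  0.0003  0.005   0.0008]
```

The prop is folded (cap at hood x −89, y 67). Continuing down.

```bash
echo '[[0, 0, 0.0025, 0, 0, 0, 0], [0, 0, 0.005, 0, 0, 0, 0], [0, 0, 0.0075, 0, 0, 0, 0], [0, 0, 0.01, 0, 0, 0, 0], [0, 0, 0.0125, 0, 0, 0, 0], [0, 0, 0.015, 0, 0, 0, 0], [0, 0, 0.0175, 0, 0, 0, 0], [0, 0, 0.02, 0.0002, 0, 0, 0]]' > m.json && python3 -m pendant m.json >/dev/null
echo '[[0, 0, 0.0025, 0, 0, 0, 0], [0, 0, 0.005, 0, 0, 0, 0], [0, 0, 0.0075, 0, 0, 0, 0], [0, 0, 0.01, 0.0005, 0, 0, 0], [0, 0, 0.0125, 0.0005, 0, 0, 0], [0, 0, 0.0155, 0.0007, 0, 0, 0], [0, 0, 0.0155, 0.0007, 0, 0, 0]]' > m.json && python3 -m pendant m.json
python3 - <<'E'
from lid import *
state();lid()
for a in((-106.9,124.5,.3),(-107.7,113.4,.3),(-108,102,.3)): print(a,rel(a[0],-12.4,*a[1:]))
E
```

```text
t: 10.5
ee_pos: [0.4922, 0.2136, 0.1975]
tcp_rot: [-0.346, 2.374, -1.751]
wrist_force: [0.6, -0.6, -1.6]
grip_width: 0.0003
finger_force: 0.9
t 10.5 tip hood [-103.3043  -12.429   146.3751] tilt 0.3000322607089991 F hood [ 0.7341  0.3792 -1.5617] q [-0.9411  0.6326  0.2087  1.8304  0.934   1.5461  0.6523]
lid angle 0.21997542317544155 1754
(-106.9, 124.5, 0.3) [-0.0008  0.0222  0.003   0.      0.0046  0.0008]
(-107.7, 113.4, 0.3) [-0.0008  0.033   0.0056  0.      0.0046  0.0008]
(-108, 102, 0.3) [-0.0008  0.044   0.0086  0.      0.0046  0.0008]
```

```bash
echo '[[0, 0, 0.0025, 0.0002, 0, 0, 0], [0, 0, 0.005, 0.0005, 0, 0, 0], [0, 0, 0.0075, 0.0009, 0, 0, 0], [0, 0, 0.01, 0.0012, 0, 0, 0], [0, 0, 0.0125, 0.0016, 0, 0, 0], [0, 0, 0.015, 0.002, 0, 0, 0], [0, 0, 0.0175, 0.0023, 0, 0, 0], [0, 0, 0.02, 0.0027, 0, 0, 0]]' > m.json && python3 -m pendant m.json >/dev/null
echo '[[0, 0, 0.002, 0.0004, 0, 0, 0], [0, 0, 0.004, 0.0009, 0, 0, 0], [0, 0, 0.006, 0.0014, 0, 0, 0], [0, 0, 0.008, 0.0019, 0, 0, 0], [0, 0, 0.01, 0.0024, 0, 0, 0], [0, 0, 0.012, 0.0029, 0, 0, 0], [0, 0, 0.012, 0.0029, 0, 0, 0]]' > m.json && python3 -m pendant m.json
python3 - <<'E'
from lid import *
state();lid()
for a in((-108,102,.3),(-108.5,96,.3)): print(a,rel(a[0],-12.4,*a[1:]))
E
```

```text
t: 12.05
ee_pos: [0.491, 0.2178, 0.1654]
tcp_rot: [-0.346, 2.374, -1.75]
wrist_force: [-1.6, 1.7, -2.0]
grip_width: -0.0003
finger_force: 1.1
t 12.05 tip hood [-107.709   -12.3191  114.1884] tilt 0.3004725372609491 F hood [-2.066  -1.0392 -2.0274] q [-0.9397  0.6932  0.1989  1.8212  0.9225  1.5197  0.6085]
lid angle 0.07515020285304182 1681
(-108, 102, 0.3) [-0.0008  0.012   0.0033  0.0004  0.005   0.0008]
(-108.5, 96, 0.3) [-0.0008  0.0179  0.0046  0.0004  0.005   0.0008]
```

```bash
echo '[[0, 0, 0.0015, -0.0005, 0, 0, 0], [0, 0, 0.003, -0.0008, 0, 0, 0], [0, 0, 0.0045, -0.0006, 0, 0, 0], [0, 0, 0.006, -0.0002, 0, 0, 0], [0, 0, 0.0072, 0.0002, 0, 0, 0], [0, 0, 0.0084, 0.0006, 0, 0, 0], [0, 0, 0.0096, 0.001, 0, 0, 0], [0, 0, 0.0096, 0.001, 0, 0, 0]]' > m.json && python3 -m pendant m.json
python3 - <<'E'
from lid import *
state();lid()
E
```

```text
t: 12.9
ee_pos: [0.4906, 0.2195, 0.1561]
tcp_rot: [-0.346, 2.374, -1.75]
wrist_force: [0.3, -0.2, -1.6]
grip_width: -0.0001
finger_force: 0.9
t 12.9 tip hood [-109.4493  -12.3103  104.8775] tilt 0.3003806366373969 F hood [ 0.2585  0.2657 -1.6254] q [-0.9398  0.7115  0.1959  1.817   0.9188  1.5133  0.5961]
lid angle 0.031571128121012274 1666
```

```bash
echo '[[0, 0, 0.001, 0.0003, 0, 0, 0], [0, 0, 0.002, 0.0006, 0, 0, 0], [0, 0, 0.003, 0.0009, 0, 0, 0], [0, 0, 0.004, 0.0012, 0, 0, 0], [0, 0, 0.005, 0.0015, 0, 0, 0], [0, 0, 0.0055, 0.0017, 0, 0, 0], [0, 0, 0.006, 0.0018, 0, 0, 0], [0, 0, 0.006, 0.0018, 0, 0, 0]]' > m.json && python3 -m pendant m.json
python3 - <<'E'
from lid import *
state();lid()
E
echo '[[0, 0, 0.0005, 0.0002, 0, 0, 0], [0, 0, 0.001, 0.0003, 0, 0, 0], [0, 0, 0.0015, 0.0005, 0, 0, 0], [0, 0, 0.002, 0.0006, 0, 0, 0], [0, 0, 0.002, 0.0006, 0, 0, 0]]' > m.json && python3 -m pendant m.json
python3 - <<'E'
from lid import *
state();lid()
E
```

```text
t: 13.75
ee_pos: [0.4907, 0.2194, 0.1501]
tcp_rot: [-0.345, 2.374, -1.75]
wrist_force: [0.6, -0.5, -0.5]
grip_width: -0.0004
finger_force: 0.0
t 13.75 tip hood [-109.2995  -12.302    98.9313] tilt 0.2999963249324501 F hood [ 0.6075  0.4491 -0.5297] q [-0.9388  0.723   0.1948  1.8152  0.9177  1.5078  0.5881]
lid angle 0.008787077014136366 1654
t: 14.3
ee_pos: [0.4906, 0.2195, 0.1478]
tcp_rot: [-0.345, 2.374, -1.75]
wrist_force: [-0.0, -0.7, -0.2]
grip_width: 0.0001
finger_force: 0.0
t 14.3 tip hood [-109.4244  -12.335    96.6496] tilt 0.3002676335711051 F hood [ 0.65   -0.2389 -0.1606] q [-0.9385  0.7271  0.1942  1.8146  0.9171  1.5056  0.5855]
lid angle 0.00831965333955795 1648
```

Lid shut and the finger is unloaded. Now withdraw: down a little, then straight out.

```bash
echo '[[0, 0, 0.003, 0.001, 0, 0, 0], [0, 0, 0.006, 0.002, 0, 0, 0], [0, 0, 0.0105, -0.013, 0, 0, 0], [0, 0, 0.018, -0.037, 0, 0, 0], [0, 0, 0.027, -0.067, 0, 0, 0], [0, 0, 0.03, -0.1, 0, 0, 0], [0, 0, 0.02, -0.13, 0, 0, 0], [0, 0, 0.02, -0.13, 0, 0, 0]]' > m.json && python3 -m pendant m.json
python3 - <<'E'
from lid import *
state();im=lid();c=im[170:360,130:400,::-1];cv2.imwrite("pics/t6.png",cv2.resize(c,None,fx=2.9,fy=2.9,interpolation=2))
E
```

```text
t: 15.15
ee_pos: [0.4516, 0.3496, 0.1687]
tcp_rot: [-0.351, 2.374, -1.741]
wrist_force: [0.4, -0.5, 0.1]
grip_width: 0.0001
finger_force: 0.0
t 15.15 tip hood [-245.4472  -12.1596  116.8173] tilt 0.30469407966774076 F hood [0.5916 0.2613 0.1166] q [-1.0601  0.7755  0.1248  1.6319  0.807   1.703   0.6045]
lid angle 0.008381322618954612 1627
```

View pics/t6.png

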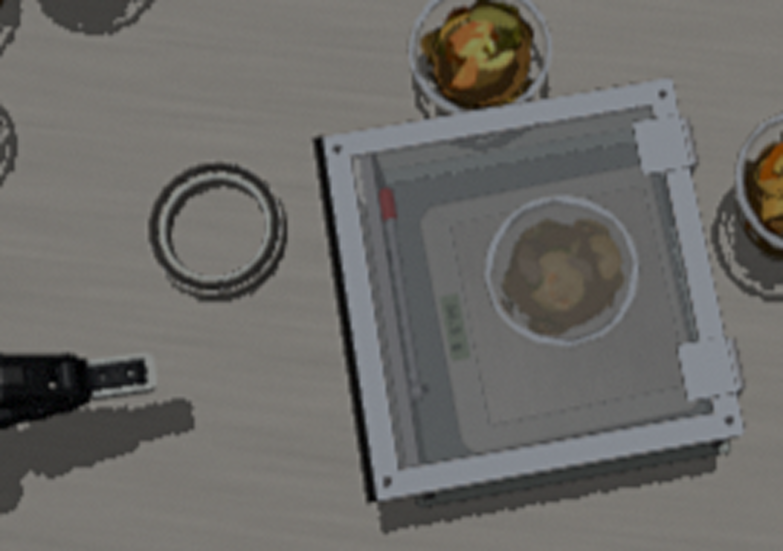

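The picture shows the lid flat and shut. The prop lies folded along the front rim, with its red cap at crop (388,203). The pot, scale, ring and cups are in place, and the hand is clear at crop (150,372).

```bash
python3 -c "
from bench import robot
print(robot.sign_off())"
```

```text
the job is handed in; nothing more can be done
None
```

The prop is folded along the front rim, the lid was caught on the finger early in its fall and lowered fully shut, the hand is clear of everything, and the job is handed in at about 15 s of robot time.

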